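Function check of a flexing tester's mushroom stop button

TASK

Check the latching stop button of the flexing tester, the large three-lobed mushroom head on the round pot. Press the head gently down with the fingertips until it latches, take the fingers right off it for a moment so that it is seen to stay down by itself, then push one of its lobes round clockwise (seen from above) with the outside of a finger until the head springs back up, and leave it up and untwisted. Only push it, never grip or ram it, and leave the start button, the mode knob and all the things lying about as they are.

Things in the scene. Friction and masses are not known exactly. Their poses are not given: they have to be found in the camera images.
- plinth: Fixed black steel plinth on the bench, 220 (x) x 440 (y) x 30 mm high. Origin: centre of its underside. Three control units stand in a row on it along its y axis, 140 mm apart, 40 mm towards its +x side; which unit stands where varies.
- stop_unit: Fixed round light grey pot, 100 mm diameter, 45 mm high, on the plinth (top 75 mm above the bench), carrying a grey mushroom head with three lobes, by which it is known from the other two units. Origin: underside centre, z up. Seen from above, the notches between the lobes are open down to the pot. With the head up, the lobes' undersides are 16 mm, their tops 34 mm and the dome's top 40 mm above the pot.
- stop_top (a point): Centre of the head's domed top, on the upright axis; x points to lobe0, z up, turning with the head. The dome has radius 27 mm; lobe tips reach 44 mm from the axis. To press, push down here: it latches at 8 to 9 mm (about 8 N) and is on its stop at 12 mm. Let go, it stays 8 mm down if latched, else springs up.
- lobe0 (a point): Centre of the top face of the first lobe, 33 mm from the axis, 6 mm below the dome's top, along the stop unit's own +x when untwisted. Each lobe is round, radius 11 mm, with upright flanks 18 mm high.
- lobe1 (a point): The same on the second lobe, 120 degrees counter-clockwise (seen from above) from lobe0.
- lobe2 (a point): The same on the third lobe, 120 degrees clockwise from lobe0.
- stop_press (a joint): How far the head is pressed in, m: 0 up, 0.008 resting on the latch, 0.012 on its lower stop. Upward spring 3 to 8 N.
- stop_twist (a joint): How far the head is twisted clockwise seen from above, rad: 0 to 0.9 (end stop). A light spring (0.02 to 0.08 N m) turns it back to 0. While latched, twisting frees the latch somewhere between 0.45 and 0.65 rad and the head springs up 8 mm; pressed while twisted that far it does not latch. A grip on it or a push over 32 N counts as squeezing.
- start_button (a joint): Small round push button (radius 16 mm, top 18 mm above its box) on a square grey box, 100 x 100 x 45 mm, on the plinth: m pressed. Not to be pressed.
- start_unit: Fixed square box of the start button, origin at the centre of its underside.
- mode_unit: Fixed square box, 100 x 100 x 45 mm, with the mode knob (bar grip 38 mm long, its top 44 mm above the box). Origin at the centre of its underside.
- mode_end (a point): Top of one end of the mode knob's bar. Not to be turned.
- weight_a: Loose steel weight, 38 mm diameter, 44 mm high with its small knob, standing on the plinth's front strip. Origin: centre of its underside.
- weight_b: Loose steel weight, 32 mm diameter, 40 mm high, also on the plinth's front strip. Origin: underside centre.
- weight_c: Loose steel weight, 60 mm diameter, 54 mm high, on the bench. Origin: underside centre.
- plug: Loose black mains plug standing pins up, 38 mm diameter, 47 mm high, on the bench. Origin: underside centre.
- screw_jar: Loose closed glass jar, 56 mm diameter, 75 mm high. Origin: underside centre.
- driver: Loose screwdriver lying on the bench, handle towards its own -x.
- meter: Loose hand-held meter lying on the bench, 160 x 80 x 35 mm. Origin: underside centre.

How it is judged:
On the way, in this order (a step that is already met when the one before it is completed fails the run):
1. the stop head is latched: down by more than 6 mm, untwisted, with nothing of the robot touching the unit (value of joint stop_press above 0.006 m and value of joint stop_twist below 0.2 rad and contact force between each of the fingers, the arm and stop_unit below 0.1 N), for 0.2 s.
2. the latch is released by the twist: the head is turned clockwise by more than 0.3 rad (about 17 degrees) and has sprung up to within 3 mm (value of joint stop_twist above 0.3 rad and value of joint stop_press below 0.003 m), for 0.04 s.
At the end, for the whole second after the job is handed in: The stop head is up (within 2 mm) and turned back (within 0.12 rad), start button up (within 3 mm), the end of the mode knob within 6 mm and every loose thing within 15 mm of where it started, at rest (value of joint stop_press below 0.002 m and value of joint stop_twist below 0.12 rad and value of joint start_button below 0.003 m and distance of mode_end from where it was at the start of the episode below 0.006 m and distance of each of weight_a, weight_b, weight_c, plug, screw_jar, driver, meter from where it was at the start of the episode below 0.015 m and linear speed of each of weight_a, weight_b, weight_c, plug, screw_jar, driver, meter below 0.03 m/s); the robot touches nothing.
It fails at once if the stop unit is squeezed or rammed (more than 32 N) (contact force between any of the fingers, the arm and stop_unit above 32 N).
It fails at once if the start button is pressed (over 3 mm) or the mode knob turned (its end moved over 6 mm) (not (value of joint start_button below 0.003 m) or not (distance of mode_end from where it was at the start of the episode below 0.006 m)).
It fails at once if a loose thing is moved, carried or lifted (over 15 mm) (not (distance of weight_a from where it was at the start of the episode below 0.015 m) or not (distance of weight_b from where it was at the start of the episode below 0.015 m) or not (distance of weight_c from where it was at the start of the episode below 0.015 m) or not (distance of plug from where it was at the start of the episode below 0.015 m) or not (distance of screw_jar from where it was at the start of the episode below 0.015 m) or not (distance of driver from where it was at the start of the episode below 0.015 m) or not (distance of meter from where it was at the start of the episode below 0.015 m)).
It also fails if it takes over 48 s, if anything falls off the work surface, if the arm or the gripper's body presses on something with over 40 N, if the wrist force passes 120 N, or if a joint passes its speed limit or range.

ROBOT

A 6-joint arm with a two-finger parallel gripper is mounted at the origin on the work surface. World frame = base frame: x ahead of the robot, y to its left, z up, the work surface at z = 0. Lengths are in m, angles in rad, forces in N, time in s.
With the tool pointing down it reaches from about 0.275 to 0.725 m from the base axis. Payload 5.6 kg.
Tool frame: the origin (TCP) lies midway between the tips of the shut fingers; the grasp point (between the pads) lies 19 mm behind it (grip_point_offset is the distance from the TCP to the grasp point, in m); y points along the fingers, x is the direction in which the jaws open and shut, and the axes are right-handed (so a half turn about y gives the same grasp; the last joint's range is limited). The gripper opens to 85 mm and grips with 20 to 120 N. Pads are 22 mm wide; open, the fingers measure 114 mm over their backs; the gripper's body (76 mm by 85 mm) begins 54 mm behind the grasp point. The pads swing forward as they close: fully open they stand 13 mm farther back than shut.
Start: joints at [1.607, 0.255, 0.108, 0, -1.424, -0.285], TCP at [0.135, 0.533, 0.231] pointing down, gripper open.
Joint ranges: [-2.95, 2.95], [-1.21, 1.97], [-1.09, 1.5], [-2.87, 1.71], [-2.94, -0.07], [-3.05, 3.05]. Speed limits (rad/s): [2.57, 2.57, 3.14, 3.14, 3.14, 3.14].

INTERFACE

Orientations are given as a unit quaternion [x, y, z, w].
In Python, from bench import * gives the robot as it stands.
- The arm moves only by the tool move_arm, never from a script. Its argument "rows" is one flat list of numbers, 5 for each row, row after row: the opening in per cent of the stroke, from 0 (shut) to 100 (fully open), then the shift along the world's x, y, z as a fraction of full scale, then the turn about the world's z as a fraction of full scale. In form: [gripper, tx, ty, tz, turn, gripper, tx, ty, tz, turn, ...]. A call has 1 to 10 rows; each row is the pose to reach, as a shift and turn from the pose commanded when the call began; what a row does not reach only later rows make up. Full scale, the value 1, is 250 mm for a shift and 90 degrees for a turn. A row lasts 1/12 s, in which the tool goes at most 41.7 mm and 7.16 degrees, less where a joint would pass 70% of its speed; a pose out of reach is approached as far as the arm can. A call with a number of a shift or a turn outside -1 to 1 is refused whole. A call with a gripper value outside its range is refused whole. The fingers move at their own pace and stop on an object; "force" is the grip in N (left out, the last holds). Time passes only in rows, so rows that repeat a pose let the fingers close. It gives the time, the measured TCP pose, the force and the opening at its end, in the units of the state.
- read_state(): the state, without advancing time (a new reading comes with each control period).
- grab_frame(name): name is "scene" or "side" or "wrist"; returns a dict with "color" (384x512x3 uint8, blue, green, red), "range_z" (384x512 float32, m along the optical axis (not along the pixel's ray), 0 where there is no reading), "mtx" (3x3 intrinsics, pixels), "R" (3x3) and "t" (3): a world point X has camera coordinates R X + t; the wrist camera has in their place "mount" (4x4, takes a point from camera to tool coordinates, whose origin is the TCP and whose axes are the tool frame's). Camera axes: x right, y down, z forward; pixel columns grow to the right and rows downward; lengths in m; the calibration is good to about 2 mm. A picture is of the moment at which its call begins: read the wrist's pose just before it.
- hand_in(): hands the job in, once; it reports no verdict.
Trained networks look in a picture, given as the dict that the camera call returned (one of the last four; its "shot" number tells which), for a name from the list of things; names that differ only in an ending like _2 or _b are one class to them, and where a whole thing is asked for, a point or a joint stands for the part that bears it (a point fixed in the world has none). Each returns a list of dicts, best first, with "confidence" (0 to 1); they miss things now and then, are a little off and sometimes report something else, mostly with a low value. They report only what shows in the picture. A call takes as long as a camera call.
- spot_in(thing, picture): "box" ([left, top, width, height] as shares, 0 to 1, of the picture: columns of its width, rows of its height, round what is visible of it).
The state is a dict: "t": time; "qpos": joint angles; "joint_velocities": joint speeds; "joint_efforts": joint torques, N m; "ee_pos": TCP position; "tcp_rot": TCP orientation; "wrist_force": force on the tool from outside, world axes, zero at the start; "wrist_torque": the same for the moment, N m; "grip_width": finger opening in m.
Only numpy, scipy, OpenCV 4.12 (cv2) and the standard library are available. Lean on these libraries where they do the work, as an engineer would, in place of code of your own. Each camera call takes 0.05 s, during which the arm holds its last target.

## Working session

There is one attempt and no reset: what is moved stays moved. The work goes in short steps, Python scripts to look and compute and a tool call to move; the robot and the scene stay as the last step left them, time stands still between calls to the robot, and variables do not carry over. Pictures are saved under pics/ and viewed, and the job is handed in when it is done.

Besides the shell and the picture viewer there is one more tool, called after "Request:" as a command line: name --argument value ..., lists and objects as JSON in quotes. move_arm: Moves the arm, as the interface text tells. Its arguments: {"type":"object","properties":{"rows":{"type":"array","items":{"type":"number"}},"force":{"type":"number"}},"required":["rows"]}

```bash
mkdir -p pics; ls; cat > h.py <<'E'
from bench import *
import numpy as np, cv2
def world(f,u,v,z=None):
    z=f["range_z"][int(v),int(u)] if z is None else z
    K=f["mtx"]; c=np.array([(u-K[0,2])/K[0,0]*z,(v-K[1,2])/K[1,1]*z,z])
    return f["R"].T@(c-f["t"])
def cloud(f):
    K=f["mtx"];Z=f["range_z"];v,u=np.mgrid[0:Z.shape[0],0:Z.shape[1]]
    c=np.stack([(u-K[0,2])/K[0,0]*Z,(v-K[1,2])/K[1,1]*Z,Z],-1)
    return (c-f["t"])@f["R"]
E
python3 - <<'E'
from h import *
for n in ("scene","side"):
    f=grab_frame(n); cv2.imwrite(f"pics/{n}0.png",f["color"]); np.savez(f"{n}0.npz",**{k:f[k] for k in("color","range_z","mtx","R","t")})
    for th in ("stop_unit","start_unit","mode_unit"):
        for d in spot_in(th,f)[:2]:
            b=d["box"];u=(b[0]+b[2]/2)*512;v=(b[1]+b[3]/2)*384
            print(n,th,round(d["confidence"],2),round(u),round(v),round(b[2]*512),round(b[3]*384),world(f,u,v).round(3))
s=read_state();print(s["t"],s["ee_pos"],s["tcp_rot"],s["grip_width"],s["wrist_force"])
E
```

```text
pics
scene stop_unit 0.61 279 217 29 33 [ 0.533 -0.022  0.075]
scene start_unit 0.65 299 196 32 31 [0.548 0.105 0.076]
scene mode_unit 0.62 256 250 45 46 [ 0.54  -0.187  0.076]
side stop_unit 0.73 277 204 25 31 [ 0.531 -0.039  0.073]
side start_unit 0.56 256 192 33 21 [0.509 0.075 0.073]
side start_unit 0.54 257 227 11 13 [ 0.406 -0.112  0.051]
side mode_unit 0.65 295 225 40 33 [ 0.51  -0.187  0.072]
side mode_unit 0.48 258 290 13 17 [ 0.264 -0.366  0.034]
0.4 [0.13538443 0.53300072 0.23115939] [ 0.43415919 -0.55811796  0.55824711 -0.43401648] 0.08515751930441874 [ 0.55759348 -0.10206332 -0.59512294]
```

```bash
python3 - <<'E'
import cv2
for n in("scene","side"):
    i=cv2.imread(f"pics/{n}0.png"); print(i.shape)
    cv2.imwrite(f"pics/{n}0z.png",cv2.resize(i[140:330,190:390],None,fx=3,fy=3,interpolation=cv2.INTER_CUBIC))
E
```

```text
(384, 512, 3)
(384, 512, 3)
```

View pics/scene0.png

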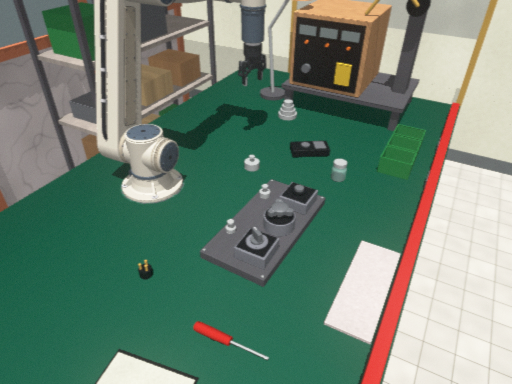

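View pics/side0.png

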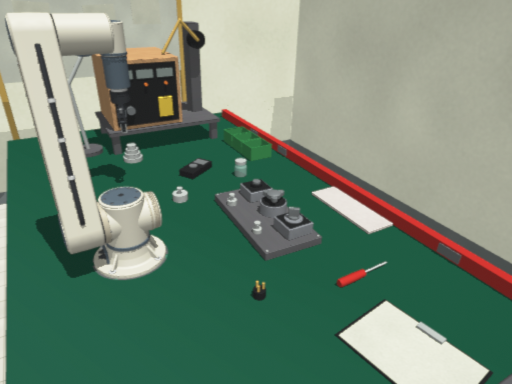

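Request:
move_arm --rows '[0, 0.1, -0.16, 0.1, 0, 0, 0.2, -0.32, 0.2, 0, 0, 0.3, -0.48, 0.2, 0, 0, 0.4, -0.64, 0.2, 0, 0, 0.5, -0.8, 0.2, 0, 0, 0.6, -0.96, 0.2, 0, 0, 0.6, -1, 0.2, 0]'

```text
t: 0.98
ee_pos: [0.2815, 0.2907, 0.2814]
tcp_rot: [-0.434, 0.558, -0.558, 0.434]
wrist_force: [0.5, 0.1, 0.7]
grip_width: 0.0008
```

```bash
python3 - <<'E'
from h import *
from scipy.spatial.transform import Rotation as Ro
f=grab_frame("side")
s=read_state();print(s["t"],s["ee_pos"],Ro.from_quat(s["tcp_rot"]).as_matrix().round(3),s["qpos"])
w=grab_frame("wrist");print(w["mount"].round(3),w["mtx"])
# depth analysis from earlier frames
for n in("scene","side"):
    f=dict(np.load(f"{n}0.npz")); P=cloud(f)
    m=(P[...,2]>.092)&(P[...,2]<.13)&(abs(P[...,0]-.5)<.12)&(abs(P[...,1]+.04)<.25)&(f["range_z"]>0)
    print(n,m.sum()); 
    for p in P[m][:60:2]: print(p.round(3),end=' ')
    # plinth top
    m=(abs(P[...,2]-.03)<.006)&(abs(P[...,0]-.5)<.3)&(abs(P[...,1]+.04)<.35)
    print(cv2.minAreaRect(P[m][:,:2].astype(np.float32)))
E
```

```text
1.0333 [0.28327038 0.28558645 0.28238327] [[-0.249  0.002  0.969]
 [-0.969 -0.    -0.249]
 [-0.    -1.     0.002]] [ 1.18522459 -0.05590238 -0.11554059  0.0018482  -1.51076239  0.13432925]
[[ 1.     0.001  0.001  0.   ]
 [-0.001 -0.301  0.954 -0.143]
 [ 0.001 -0.954 -0.301  0.078]
 [ 0.     0.     0.     1.   ]] [[289.96057208   0.         255.86444408]
 [  0.         289.96057208 194.36466115]
 [  0.           0.           1.        ]]
scene 472
[0.523 0.131 0.096] [0.529 0.134 0.096] [0.535 0.136 0.098] [0.542 0.137 0.099] [0.525 0.125 0.097] [0.532 0.125 0.099] [0.536 0.135 0.094] [0.545 0.13  0.101] [0.525 0.117 0.098] [0.53  0.122 0.096] [0.537 0.123 0.098] [0.544 0.124 0.1  ] [0.549 0.129 0.098] [0.53  0.115 0.096] [0.535 0.119 0.096] [0.542 0.12  0.098] [0.547 0.125 0.096] [0.53  0.114 0.093] [0.538 0.112 0.097] [0.544 0.115 0.097] [0.549 0.121 0.096] [0.536 0.109 0.094] [0.542 0.111 0.095] [0.549 0.112 0.097] [0.543 0.109 0.093] [0.504 0.014 0.109] [0.51  0.015 0.11 ] [0.516 0.018 0.11 ] [0.505 0.011 0.107] [0.511 0.014 0.108] ((0.4337654709815979, -0.03030255436897278), (0.3642255961894989, 0.684895932674408), 1.5405371189117432)
side 298
[0.536 0.142 0.094] [0.542 0.137 0.094] [0.551 0.136 0.093] [0.531 0.134 0.094] [0.536 0.126 0.096] [0.545 0.125 0.095] [0.521 0.133 0.092] [0.526 0.124 0.095] [0.532 0.118 0.096] [0.541 0.118 0.094] [0.517 0.124 0.093] [0.528 0.112 0.096] [0.536 0.11  0.095] [0.512 0.024 0.105] [0.519 0.021 0.105] [0.525 0.016 0.106] [0.524 0.    0.114] [0.534 0.002 0.11 ] [ 0.539 -0.003  0.111] [ 0.547 -0.005  0.11 ] [ 0.555 -0.007  0.109] [ 0.564 -0.007  0.107] [ 0.57  -0.011  0.108] [0.506 0.014 0.107] [0.509 0.005 0.111] [ 0.513 -0.004  0.114] [ 0.518 -0.009  0.115] [ 0.527 -0.009  0.113] [ 0.53  -0.017  0.116] [ 0.54  -0.015  0.113] ((0.4223559498786926, -0.029877930879592896), (0.3509330153465271, 0.6817867755889893), 1.6550074815750122)
```

Request:
move_arm --rows '[0, 0.1, -0.13, 0, 0, 0, 0.2, -0.26, 0, 0, 0, 0.3, -0.39, 0, 0, 0, 0.4, -0.52, 0, 0, 0, 0.5, -0.65, 0, 0, 0, 0.6, -0.8, 0, 0, 0, 0.7, -0.95, 0, 0, 0, 0.75, -1, 0, 0, 0, 0.75, -1, 0, 0]'

```text
t: 1.83
ee_pos: [0.4703, 0.0395, 0.2803]
tcp_rot: [0.434, -0.559, 0.559, -0.432]
wrist_force: [-0.3, 0.0, 0.0]
grip_width: 0.0004
```

```bash
cat >> h.py <<'E'
from scipy.spatial.transform import Rotation as Ro
def wrist(name):
    s=read_state(); w=grab_frame("wrist")
    T=np.eye(4);T[:3,:3]=Ro.from_quat(s["tcp_rot"]).as_matrix();T[:3,3]=s["ee_pos"]
    C=T@w["mount"]; w["R"]=C[:3,:3].T; w["t"]=-w["R"]@C[:3,3]
    cv2.imwrite(f"pics/{name}.png",w["color"]); np.savez(f"{name}.npz",**{k:w[k] for k in("color","range_z","mtx","R","t")})
    return s,w
E
python3 - <<'E'
from h import *
s,w=wrist("w1"); print(s["t"],s["ee_pos"],s["wrist_force"],np.abs(s["joint_velocities"]).max())
P=cloud(w)
def comp(lo,hi):
    m=((P[...,2]>lo)&(P[...,2]<hi)&(w["range_z"]>.1)&(P[...,0]>.4)).astype(np.uint8)
    n,l,st,c=cv2.connectedComponentsWithStats(m)
    for i in range(1,n):
        if st[i,4]>80:
            q=P[l==i]; print(lo,st[i],np.median(q,0).round(4),q.min(0).round(3),q.max(0).round(3))
comp(.085,.13);comp(.071,.079)
E
```

```text
1.8333 [0.47025063 0.03952321 0.28033611] [-0.34188972  0.04087646  0.01731374] 0.08281069296558158
0.085 [ 397   56   51   43 1515] [ 0.5288 -0.1487  0.1081] [ 0.506 -0.168  0.085] [ 0.546 -0.135  0.122]
0.085 [ 259   64   73   77 3132] [ 0.5303 -0.0139  0.1115] [ 0.504 -0.054  0.094] [0.575 0.024 0.117]
0.085 [ 148  113   42   42 1360] [0.538  0.1223 0.0884] [0.514 0.101 0.085] [0.561 0.149 0.099]
0.071 [ 360   21   96  113 5223] [ 0.5336 -0.146   0.0748] [ 0.476 -0.204  0.071] [ 0.575 -0.104  0.079]
0.071 [ 245   61   86   90 2932] [ 0.5416 -0.0055  0.0758] [ 0.482 -0.064  0.071] [0.581 0.035 0.079]
0.071 [ 119   81  103  100 5458] [0.5433 0.1191 0.0747] [0.487 0.074 0.071] [0.588 0.175 0.079]
0.071 [208 211  17  17 211] [0.4192 0.1052 0.0741] [0.408 0.095 0.071] [0.43  0.116 0.076]
```

View pics/w1.png

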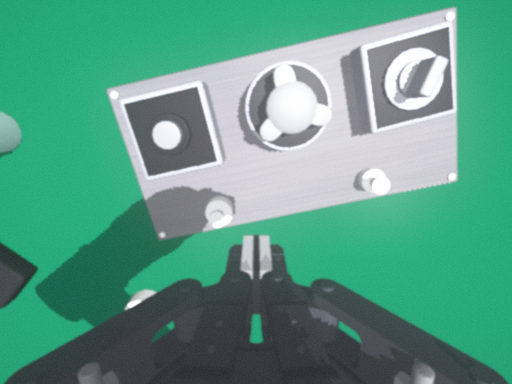

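```bash
python3 - <<'E'
from h import *
w=dict(np.load("w1.npz"));P=cloud(w)
reg=(abs(P[...,0]-.53)<.07)&(abs(P[...,1]+.014)<.07)
q=P[reg&(P[...,2]>.069)&(P[...,2]<.0785)][:,:2]
(c,r)=cv2.minEnclosingCircle(q.astype(np.float32));print("rim",c,r)
h=P[reg&(P[...,2]>.1135)];print("dome>113.5",h.mean(0),len(h))
print("max",P[reg][:,2].max())
from scipy.optimize import least_squares
d=P[reg&(P[...,2]>.1105)]
# dome: sphere-ish paraboloid
A=np.c_[d[:,0]**2+d[:,1]**2,d[:,:2],np.ones(len(d))];k=np.linalg.lstsq(A,d[:,2],rcond=None)[0];print("parab",-k[1]/2/k[0],-k[2]/2/k[0],k[0])
c=np.array([.530,-.0145])
t=P[reg&(P[...,2]>.100)];v=t[:,:2]-c;r=np.hypot(*v.T);a=np.degrees(np.arctan2(v[:,1],v[:,0]))
hh,e=np.histogram(a[r>31],36,(-180,180));print([(int(x),int(n)) for x,n in zip(e,hh)])
for lo in(-170,-50,70):pass
# direct pixel lobes at z=.109
for n,(u,v) in dict(a=(284,75),b=(322,115),c=(268,130)).items():
    p=P[v,u];print(n,p.round(4),np.degrees(np.arctan2(p[1]-c[1],p[0]-c[0])),np.hypot(*(p[:2]-c)))
im=cv2.resize(w["color"][50:160,230:350],None,fx=5,fy=5,interpolation=cv2.INTER_CUBIC);cv2.imwrite("pics/w1z.png",im)
E
```

```text
rim (0.5317280888557434, -0.014777016825973988) 0.050090812146663666
dome>113.5 [0.48275933 0.02051324 0.34422945] 26137
max 0.42290533463046837
parab 0.37898065625950544 0.0796216542410705 -6.868442208920533
[(-180, 0), (-170, 0), (-160, 0), (-150, 0), (-140, 0), (-130, 0), (-120, 0), (-110, 0), (-100, 0), (-90, 0), (-80, 0), (-70, 0), (-60, 0), (-50, 0), (-40, 0), (-30, 0), (-20, 0), (-10, 0), (0, 0), (10, 0), (20, 0), (30, 0), (40, 0), (50, 0), (60, 0), (70, 0), (80, 0), (90, 0), (100, 0), (110, 0), (120, 0), (130, 0), (140, 0), (150, 0), (160, 0), (170, 0)]
a [ 0.5643 -0.0147  0.1083] -0.28952614840172675 0.034265307786383
b [ 0.5164 -0.0446  0.1085] -114.29186489690609 0.03303890608863301
c [0.5155 0.0138 0.1083] 117.05489157393485 0.031779402308942356
```

View pics/w1z.png

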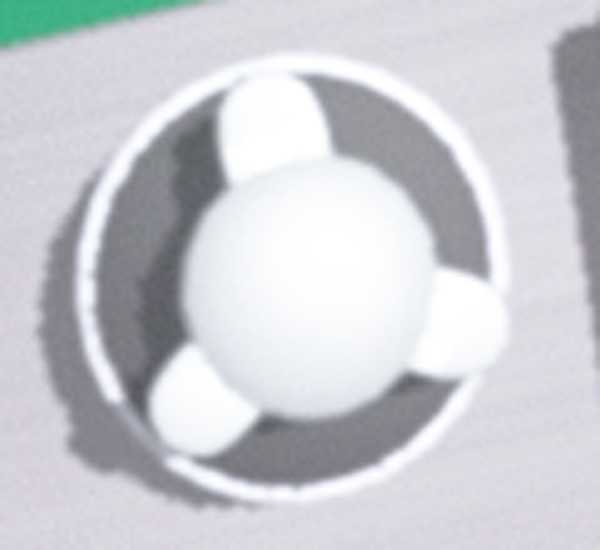

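```bash
python3 - <<'E'
from h import *
s=read_state();print(s["t"],s["ee_pos"],s["qpos"],Ro.from_quat(s["tcp_rot"]).as_matrix().round(3)[:,2],np.abs(s["joint_velocities"]).max())
w=dict(np.load("w1.npz"));P=cloud(w)
m=(w["range_z"]>.1)&(P[...,2]>.1115)&(P[...,2]<.125)&(np.hypot(P[...,0]-.532,P[...,1]+.015)<.03)
d=P[m];print(len(d),np.percentile(d[:,2],[50,90,99]))
A=np.c_[d[:,0]**2+d[:,1]**2,d[:,:2],np.ones(len(d))];k=np.linalg.lstsq(A,d[:,2],rcond=None)[0];print("parab",-k[1]/2/k[0],-k[2]/2/k[0],k[0])
E
```

```text
1.8833 [0.46923762 0.04099565 0.28043635] [ 4.21110927e-01  8.74328620e-02  2.65811044e-02 -4.62965409e-06
 -1.51139608e+00  8.97056185e-01] [ 0.968 -0.25  -0.001] 0.05776488138138665
1574 [0.1136739  0.11511393 0.11604941]
parab 0.5319149116624462 -0.014902174644633961 -5.501027962948599
```

Request:
move_arm --rows '[0, 0.08, -0.07, 0, 0.05, 0, 0.17, -0.15, -0.1, 0.1, 0, 0.25, -0.22, -0.2, 0.16, 0, 0.25, -0.22, -0.35, 0.16, 0, 0.25, -0.22, -0.48, 0.16, 0, 0.25, -0.22, -0.56, 0.16, 0, 0.25, -0.22, -0.56, 0.16, 0, 0.25, -0.22, -0.56, 0.16]'

```text
t: 2.55
ee_pos: [0.5304, -0.0119, 0.1412]
tcp_rot: [0.502, -0.499, 0.499, -0.5]
wrist_force: [0.4, -0.3, 1.6]
grip_width: 0.0001
```

```bash
python3 - <<'E'
from h import *
s,w=wrist("w2");print(s["t"],s["ee_pos"],s["qpos"],Ro.from_quat(s["tcp_rot"]).as_matrix().round(3)[:,2],np.abs(s["joint_velocities"]).max(),s["wrist_force"])
f=grab_frame("side");cv2.imwrite("pics/s2z.png",cv2.resize(f["color"][140:270,200:340],None,fx=4,fy=4,interpolation=cv2.INTER_CUBIC))
E
```

```text
2.55 [ 0.53042328 -0.01188669  0.14120204] [ 2.73186309e-01  2.63262993e-01 -1.14210644e-01  4.59021554e-04
 -1.19488662e+00  1.30135037e+00] [ 1.     0.004 -0.001] 0.060173639601804996 [ 0.40450364 -0.29040881  1.63897842]
```

View pics/w2.png

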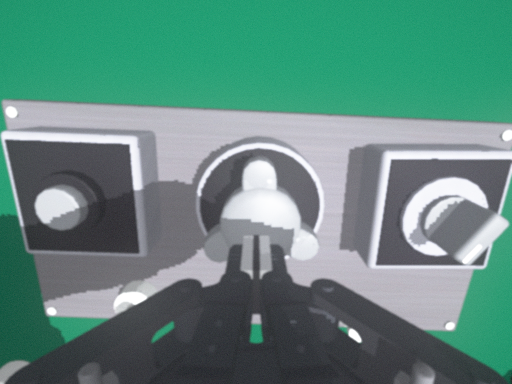

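View pics/s2z.png

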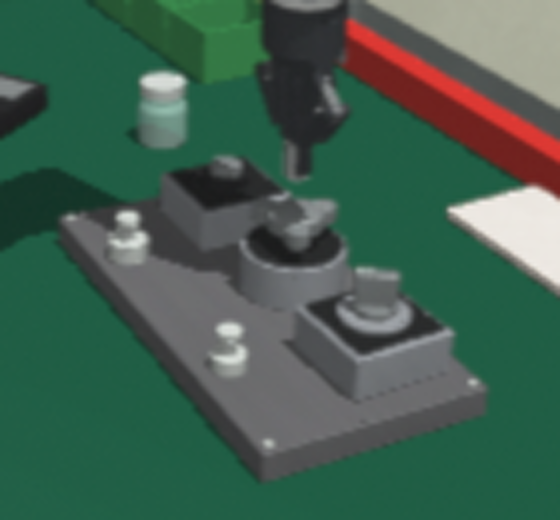

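Request:
move_arm --rows '[0, 0, -0.01, -0.04, 0, 0, 0, -0.01, -0.08, 0, 0, 0, -0.01, -0.1, 0, 0, 0, -0.01, -0.11, 0, 0, 0, -0.01, -0.12, 0, 0, 0, -0.01, -0.12, 0, 0, 0, -0.01, -0.12, 0]'

```text
t: 3.23
ee_pos: [0.5306, -0.0151, 0.1116]
tcp_rot: [0.501, -0.499, 0.499, -0.501]
wrist_force: [-2.8, 1.3, 4.8]
grip_width: -0.0001
```

Request:
move_arm --rows '[0, 0, 0, -0.006, 0, 0, 0, 0, -0.012, 0, 0, 0, 0, -0.018, 0, 0, 0, 0, -0.018, 0, 0, 0, 0, -0.018, 0]'

```text
t: 3.65
ee_pos: [0.5308, -0.0151, 0.107]
tcp_rot: [-0.501, 0.499, -0.499, 0.501]
wrist_force: [-2.1, 1.0, 4.6]
grip_width: 0.0002
```

Request:
move_arm --rows '[0, 0, 0, -0.006, 0, 0, 0, 0, -0.01, 0, 0, 0, 0, -0.01, 0, 0, 0, 0, -0.01, 0]'

```text
t: 3.98
ee_pos: [0.5309, -0.0152, 0.1047]
tcp_rot: [-0.501, 0.499, -0.499, 0.501]
wrist_force: [-2.3, 1.1, 6.2]
grip_width: -0.0001
```

Request:
move_arm --rows '[0, 0, 0, -0.003, 0, 0, 0, 0, -0.003, 0]'

```text
t: 4.15
ee_pos: [0.5309, -0.0151, 0.1039]
tcp_rot: [-0.501, 0.499, -0.499, 0.501]
wrist_force: [-3.3, 1.4, 6.7]
grip_width: -0.0
```

Request:
move_arm --rows '[0, 0, 0, 0.02, 0, 0, 0, 0, 0.06, 0, 0, 0, 0, 0.12, 0, 0, -0.1, 0, 0.25, 0, 0, -0.2, 0, 0.4, 0, 0, -0.2, 0, 0.4, 0, 0, -0.2, 0, 0.4, 0]'

```text
t: 4.73
ee_pos: [0.4816, -0.0149, 0.207]
tcp_rot: [-0.499, 0.498, -0.501, 0.503]
wrist_force: [0.2, 0.5, -1.1]
grip_width: -0.0
```

```bash
python3 - <<'E'
from h import *
s,w=wrist("w3");print(s["t"],s["ee_pos"],s["wrist_force"])
P=cloud(w);c=np.array([.532,-.015])
m=(w["range_z"]>.1)&(P[...,2]<.13)&(np.hypot(P[...,0]-c[0],P[...,1]-c[1])<.026)
print(np.percentile(P[m][:,2],[50,90,99]))
v=P[...,:2]-c;r=np.hypot(v[...,0],v[...,1]);z=P[...,2]
m=(w["range_z"]>.1)&(z<.13)&(z>.09)&(r>.032)&(r<.046)
a=np.degrees(np.arctan2(v[...,1],v[...,0]))[m];a=a%360
for l in(0,120,240):
    k=abs((a-l+180)%360-180)<50;print(l,k.sum(),(((a[k]-l+180)%360)-180).mean(),np.median(z[m][k]))
E
```

```text
4.7333 [ 0.48157147 -0.01489819  0.20698143] [ 0.17359341  0.53502108 -1.12440678]
[0.10568405 0.10734775 0.10837272]
0 319 2.002475612616191 0.10123752248926267
120 274 1.8387921698611263 0.10123123160945341
240 275 1.7490710514609589 0.10134393189611486
```

View pics/w3.png

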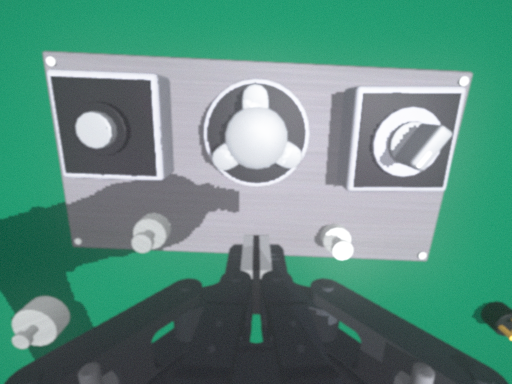

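Request:
move_arm --rows '[0, 0.12, 0.05, 0, 0, 0, 0.24, 0.1, 0, 0.02, 0, 0.37, 0.13, 0, 0.02, 0, 0.37, 0.13, -0.12, 0.02, 0, 0.37, 0.13, -0.25, 0.02, 0, 0.37, 0.13, -0.3, 0.02, 0, 0.37, 0.13, -0.3, 0.02]'

```text
t: 5.37
ee_pos: [0.5705, 0.017, 0.1226]
tcp_rot: [0.511, -0.494, 0.489, -0.505]
wrist_force: [-0.7, 0.2, -0.1]
grip_width: -0.0003
```

```bash
python3 - <<'E'
from h import *
s,w=wrist("w4");print(s["t"],s["ee_pos"],s["wrist_force"],Ro.from_quat(s["tcp_rot"]).as_matrix().round(3)[:,2])
E
```

```text
5.3667 [0.57045939 0.01698076 0.12259275] [-0.66645685  0.1894554  -0.10121854] [ 0.999  0.033 -0.011]
```

View pics/w4.png

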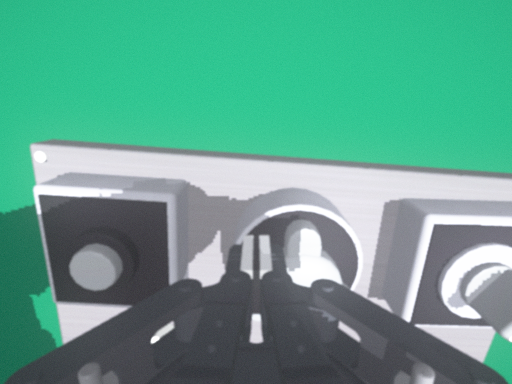

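Request:
move_arm --rows '[0, 0, 0, 0, 0, 0, 0, 0, -0.06, 0, 0, 0, 0, -0.12, 0, 0, 0, 0, -0.14, 0, 0, 0, 0, -0.14, 0, 0, 0, 0, -0.14, 0]'

```text
t: 5.92
ee_pos: [0.5741, 0.0174, 0.0947]
tcp_rot: [-0.508, 0.491, -0.492, 0.509]
wrist_force: [0.4, 0.6, 1.1]
grip_width: 0.0005
```

Request:
move_arm --rows '[0, -0.004, 0, -0.02, 0, 0, -0.004, 0, -0.04, 0, 0, -0.004, 0, -0.04, 0, 0, -0.004, 0, -0.04, 0]'

```text
t: 6.25
ee_pos: [0.5722, 0.0174, 0.0833]
tcp_rot: [0.509, -0.491, 0.491, -0.508]
wrist_force: [0.2, 0.3, -0.6]
grip_width: 0.0
```

```bash
python3 - <<'E'
from h import *
s,w=wrist("w5");print(s["t"],s["ee_pos"],s["wrist_force"],Ro.from_quat(s["tcp_rot"]).as_matrix().round(3)[:,2])
cv2.imwrite("pics/w5z.png",cv2.resize(w["color"][150:330,150:400],None,fx=3,fy=3,interpolation=cv2.INTER_CUBIC))
E
```

```text
6.25 [0.57216346 0.01737044 0.08334435] [ 0.23375223  0.25375388 -0.56362293] [ 0.999  0.034 -0.   ]
```

View pics/w5z.png

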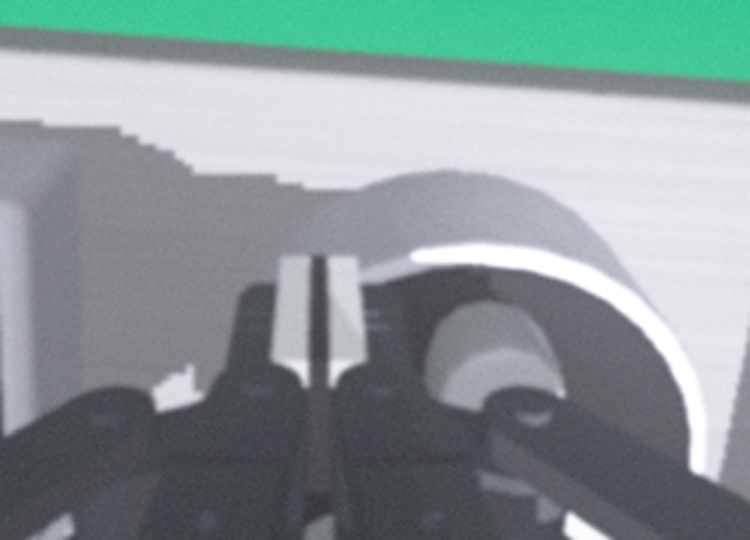

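Request:
move_arm --rows '[0, 0, -0.012, 0, 0, 0, 0, -0.02, 0, 0, 0, 0, -0.02, 0, 0]'

```text
t: 6.55
ee_pos: [0.5724, 0.012, 0.0836]
tcp_rot: [-0.508, 0.491, -0.492, 0.508]
wrist_force: [-0.7, 0.0, -0.4]
grip_width: -0.0
```

```bash
python3 - <<'E'
from h import *
s=read_state();p=s["ee_pos"];print(s["t"],p,s["wrist_force"])
c=np.array([.532,-.015]);v=p[:2]-c
for k in range(1,15):
    a=-.0625*k*np.pi/4*1.0
    a=-np.deg2rad(3.6*k);d=Ro.from_euler('z',a).apply([*v,0])[:2]-v
    print(k,(d/.25).round(3),round(-3.6*k/90,3))
E
```

```text
6.55 [0.57239557 0.01201107 0.08359926] [-0.66768427  0.03247414 -0.36182311]
1 [ 0.006 -0.01 ] -0.04
2 [ 0.012 -0.021] -0.08
3 [ 0.017 -0.032] -0.12
4 [ 0.022 -0.044] -0.16
5 [ 0.025 -0.055] -0.2
6 [ 0.028 -0.067] -0.24
7 [ 0.031 -0.079] -0.28
8 [ 0.032 -0.091] -0.32
9 [ 0.033 -0.103] -0.36
10 [ 0.033 -0.116] -0.4
11 [ 0.032 -0.128] -0.44
12 [ 0.03 -0.14] -0.48
13 [ 0.028 -0.152] -0.52
14 [ 0.025 -0.164] -0.56
```

Request:
move_arm --rows '[0, 0.006, -0.01, 0, -0.04, 0, 0.012, -0.021, 0, -0.08, 0, 0.017, -0.032, 0, -0.12, 0, 0.022, -0.044, 0, -0.16, 0, 0.025, -0.055, 0, -0.2, 0, 0.025, -0.055, 0, -0.2]'

```text
t: 7.05
ee_pos: [0.5788, -0.0015, 0.0835]
tcp_rot: [-0.424, 0.566, -0.565, 0.425]
wrist_force: [0.1, 0.5, -0.8]
grip_width: 0.0002
```

```bash
python3 - <<'E'
from h import *
s,w=wrist("w6");print(s["t"],s["ee_pos"],s["wrist_force"],s["wrist_torque"],Ro.from_quat(s["tcp_rot"]).as_matrix().round(3)[:,2])
cv2.imwrite("pics/w6z.png",cv2.resize(w["color"][150:330,150:400],None,fx=3,fy=3,interpolation=cv2.INTER_CUBIC))
E
```

```text
7.05 [ 0.57881863 -0.00146881  0.08351442] [ 0.06572148  0.52647183 -0.78690787] [ 0.22379567 -0.04423437  0.0319811 ] [ 0.96  -0.279  0.   ]
```

View pics/w6z.png

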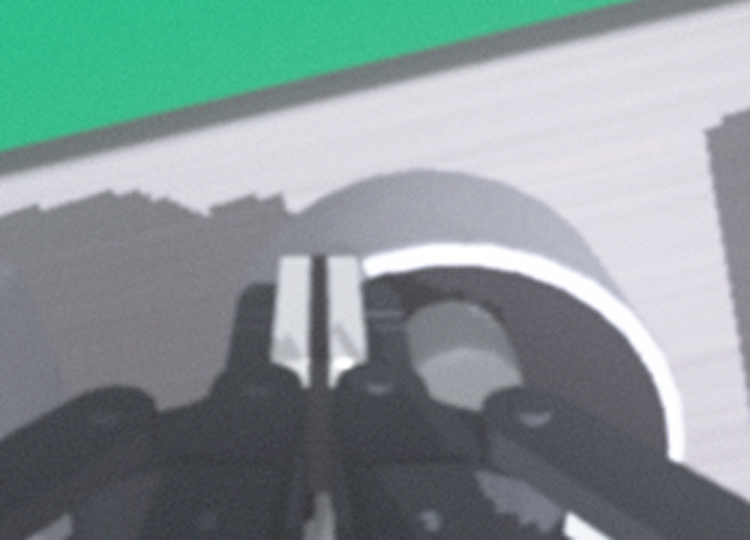

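Request:
move_arm --rows '[0, 0.003, -0.012, 0, -0.04, 0, 0.006, -0.024, 0, -0.08, 0, 0.007, -0.036, 0, -0.12, 0, 0.008, -0.048, 0, -0.16, 0, 0.008, -0.061, 0, -0.2, 0, 0.008, -0.061, 0, -0.2]'

```text
t: 7.6
ee_pos: [0.5811, -0.0166, 0.0838]
tcp_rot: [0.331, -0.624, 0.625, -0.332]
wrist_force: [2.2, 0.8, 0.5]
grip_width: -0.0001
```

```bash
python3 - <<'E'
from h import *
s,w=wrist("w7");print(s["t"],s["ee_pos"],s["wrist_force"],s["wrist_torque"],Ro.from_quat(s["tcp_rot"]).as_matrix().round(3)[:,2])
cv2.imwrite("pics/w7z.png",cv2.resize(w["color"][150:330,150:400],None,fx=3,fy=3,interpolation=cv2.INTER_CUBIC))
E
```

```text
7.6 [ 0.58110303 -0.01663089  0.08379484] [2.192284   0.81777759 0.45581371] [ 0.28912571 -0.45259222  0.03300304] [ 0.828 -0.56   0.001]
```

View pics/w7z.png

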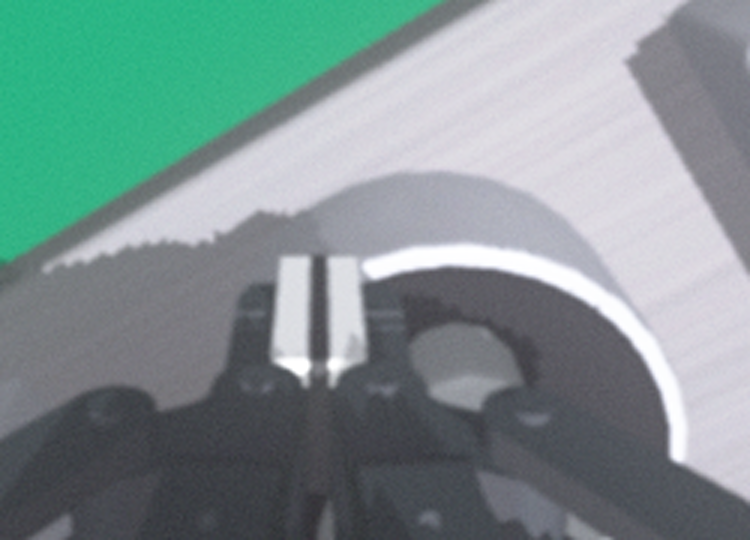

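Request:
move_arm --rows '[0, -0.001, -0.012, 0, -0.04, 0, -0.003, -0.024, 0, -0.08, 0, -0.003, -0.024, 0, -0.08]'

```text
t: 7.9
ee_pos: [0.5805, -0.0226, 0.0839]
tcp_rot: [0.291, -0.644, 0.644, -0.293]
wrist_force: [3.0, 1.3, 0.1]
grip_width: -0.0
```

```bash
cat >> h.py <<'E'
def lob(w):
    P=cloud(w);c=np.array([.532,-.015]);v=P[...,:2]-c;r=np.hypot(v[...,0],v[...,1]);z=P[...,2];ok=w["range_z"]>.05
    m=ok&(r>.029)&(r<.046)&(z>.09)&(z<.115);m[:290]&=True
    a=np.degrees(np.arctan2(v[...,1],v[...,0]))
    # project out gripper: only pixels right of col 280
    m[:,:284]=False
    hh,e=np.histogram(a[m],36,(-180,180))
    print([(int(x),int(n),round(float(np.median(z[m&(a>=x)&(a<x+10)])),4)) for x,n in zip(e,hh) if n>5])
E
python3 - <<'E'
from h import *
s,w=wrist("w8");print(s["t"],s["ee_pos"],s["wrist_force"],s["wrist_torque"])
lob(w);lob(dict(np.load("w7.npz")));lob(dict(np.load("w6.npz")))
cv2.imwrite("pics/w8z.png",cv2.resize(w["color"][150:330,150:400],None,fx=3,fy=3,interpolation=cv2.INTER_CUBIC))
f=grab_frame("side");cv2.imwrite("pics/s8z.png",cv2.resize(f["color"][140:270,200:340],None,fx=4,fy=4,interpolation=cv2.INTER_CUBIC))
E
```

```text
7.9 [ 0.58052842 -0.02258933  0.08385849] [3.02468562 1.29934883 0.0601857 ] [ 0.27357956 -0.84221204  0.07180744]
[(-60, 8, 0.1018), (-50, 218, 0.1031), (-40, 422, 0.1056), (-30, 103, 0.1014)]
[(-50, 48, 0.1009), (-40, 311, 0.1048), (-30, 366, 0.1045), (-20, 18, 0.0982)]
[(-120, 22, 0.0985), (-30, 154, 0.1001), (-20, 422, 0.1009), (-10, 292, 0.0999)]
```

View pics/w8z.png

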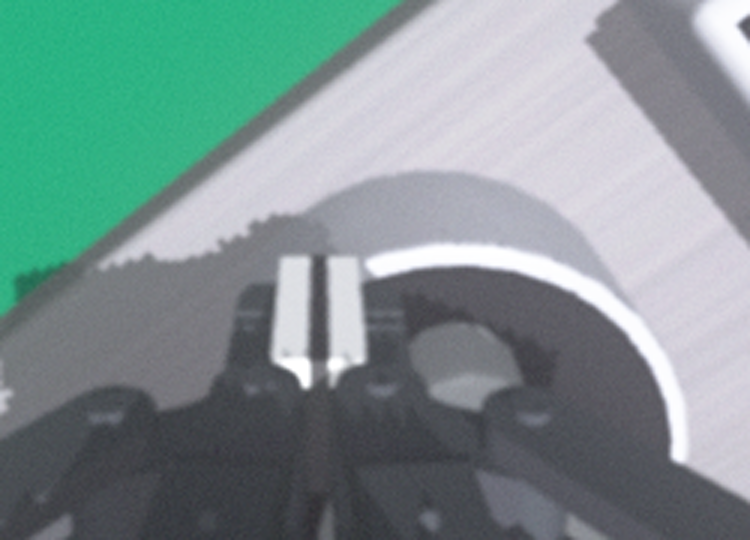

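View pics/s8z.png

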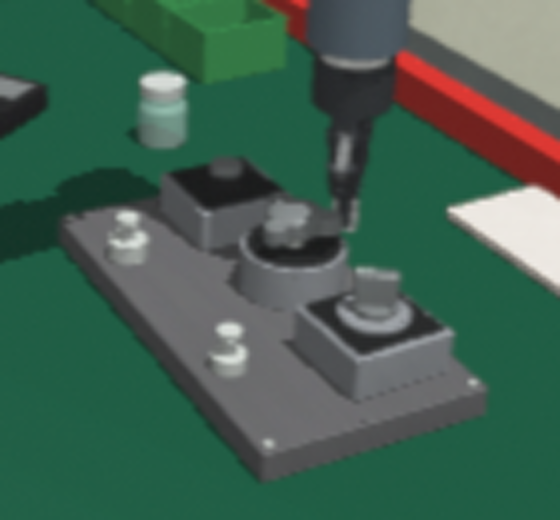

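```bash
python3 - <<'E'
from h import *
for n in("w6","w7","w8"):
    w=dict(np.load(n+".npz"));P=cloud(w);v=P[...,:2]-[.532,-.015];r=np.hypot(v[...,0],v[...,1]);z=P[...,2]
    m=(w["range_z"]>.05)&(r>.025)&(r<.046)&(z>.085)&(z<.125);m[:,:284]=False;m[:240]=False
    a=np.degrees(np.arctan2(v[...,1],v[...,0]));m&=abs(a+30)<45
    print(n,np.percentile(z[m],[50,80,90,97]).round(4),np.histogram(z[m],20,(.085,.125))[0])
E
```

```text
w6 [0.0999 0.1014 0.1018 0.1021] [ 29  62  58  60  70  63  88 218 339   1   0   0   0   0   0   0   0   0
   0   0]
w7 [0.1039 0.1082 0.1089 0.1095] [  0   0   0  10  42  71  67  71  76  76  94 172  64   0   0   0   0   0
   0   0]
w8 [0.1041 0.1084 0.109  0.1096] [  0   0   0   6  40  78  58  79  67  81  92 170  80   0   0   0   0   0
   0   0]
```

Request:
move_arm --rows '[0, 0.003, 0.024, 0, 0.08, 0, 0.002, 0.049, 0, 0.16, 0, -0.002, 0.073, 0, 0.24, 0, -0.008, 0.096, 0, 0.32, 0, -0.018, 0.119, 0, 0.4, 0, -0.03, 0.145, 0, 0.48, 0, -0.03, 0.17, 0, 0.48, 0, -0.03, 0.18, 0, 0.48, 0, -0.03, 0.18, 0.05, 0.48]'

```text
t: 8.75
ee_pos: [0.5703, 0.0228, 0.0935]
tcp_rot: [0.509, -0.493, 0.491, -0.506]
wrist_force: [-0.0, -1.0, 0.1]
grip_width: -0.0002
```

Request:
move_arm --rows '[0, 0, 0, 0.06, 0, 0, 0, 0, 0.16, 0, 0, -0.1, -0.03, 0.3, 0, 0, -0.25, -0.08, 0.45, 0, 0, -0.36, -0.13, 0.5, 0, 0, -0.36, -0.13, 0.5, 0, 0, -0.36, -0.13, 0.5, 0]'

```text
t: 9.33
ee_pos: [0.4817, -0.0106, 0.2234]
tcp_rot: [-0.506, 0.491, -0.493, 0.509]
wrist_force: [0.9, 1.8, 0.6]
grip_width: -0.0002
```

```bash
python3 - <<'E'
from h import *
s,w=wrist("w9");print(s["t"],s["ee_pos"],s["wrist_force"])
P=cloud(w);c=np.array([.532,-.015])
v=P[...,:2]-c;r=np.hypot(v[...,0],v[...,1]);z=P[...,2]
m=(w["range_z"]>.1)&(z<.13)&(r<.026);print(np.percentile(z[m],[50,90,99]))
m=(w["range_z"]>.1)&(z<.13)&(z>.09)&(r>.032)&(r<.046)
a=np.degrees(np.arctan2(v[...,1],v[...,0]))[m];a=a%360
for l in(0,120,240):
    k=abs((a-l+180)%360-180)<50;print(l,k.sum(),(((a[k]-l+180)%360)-180).mean(),np.median(z[m][k]))
f=grab_frame("side");o=dict(np.load("side0.npz"));print(cv2.absdiff(f["color"],o["color"])[180:,140:].max(2).__gt__(60).sum())
cv2.imwrite("pics/s9.png",f["color"])
E
```

```text
9.3333 [ 0.4817232  -0.01063028  0.22341471] [0.86040828 1.7869119  0.58835913]
[0.11325501 0.1148482  0.11579351]
0 299 2.2079608333824345 0.10877586890638812
120 262 1.802116034433203 0.10888423653559831
240 254 1.7115924900933104 0.10893585897758412
845
```

View pics/w9.png

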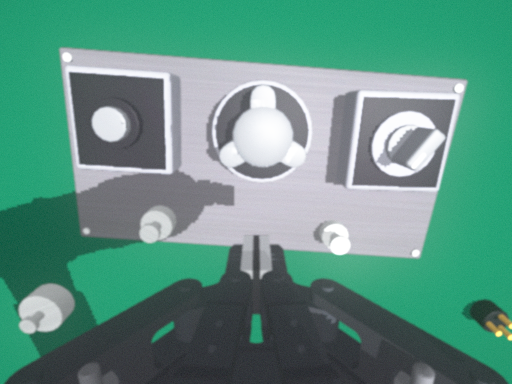

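View pics/s9.png

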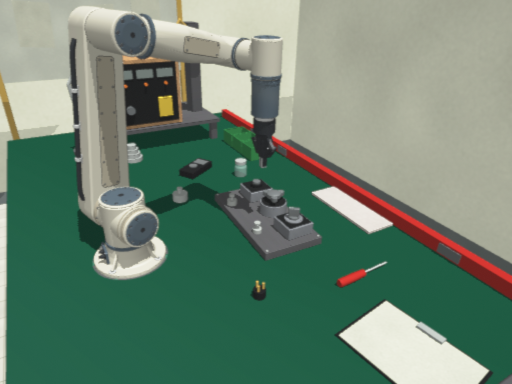

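The wrist picture shows the head up, with its dome at (262,137). Its lobes are at the same angles as before the press. The side picture shows the weights, plug, screwdriver, jar and meter where they were. Handing in.

```bash
python3 -c "
from bench import *
print(hand_in())"
```

```text
the job is handed in; nothing more can be done
None
```

The stop button check is done and handed in at about 9.4 s of the 48 s allowed; no verdict is reported.

- **Press and latch:** I pressed the head down with the shut fingertips, with up to about 7 N upward on the wrist. I then lifted the fingers right off, and the wrist camera showed the dome 8 mm lower, about 0.1075 m against 0.115 m. It had not turned.
- **Twist and release:** I pushed lobe0 clockwise with the outside of a finger to about 0.7 rad. The sideways wrist force was about 3 N. Depth readings showed the lobe tops rising from about 0.101 m to 0.109 m, so the head had come fully up before the twist ended.
- **Last checks:** After I backed the finger off and lifted clear, the dome was at about 0.115 m. The lobes were within about 0.5 degrees of their angles while latched and untwisted. By eye in the pictures, the start button, mode knob and loose things look unmoved. I did not measure their positions, and no check failed or disagreed.

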